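# Mesh-check the matching gear on the tester

## Task

One of the three brass gears on the sloping rack has as many teeth as the steel master gear on the blue tester. Lift that gear off, lower it square over the test post until it rests flat on the plate with its teeth in mesh with the master's, then turn the gear so that it carries the master round by at least an eighth of a turn, either way. Leave it there, never touch the master with the robot, and leave the other gears and the things on the bench where they are.

Things in the scene. Friction and masses are not known exactly. Their poses are not given: they have to be found in the camera images.
- gear_8_hub (a point): Loose brass gear, 8 teeth, outside dia. 45 mm: disc 12 mm thick, on it an eight-sided hub 22 mm across flats, 36 mm tall; 11.5 mm hole right through (48 mm). This point: on its axis, half-way up the hub, 30 mm above the gear's underside, 18 above the disc. z: its axis, disc to hub. A tooth is centred on its x axis; hub flats face its +-x, +-y and between.
- gear_12_hub (a point): Loose brass gear, 12 teeth, outside dia. 63 mm: disc 12 mm thick, on it an eight-sided hub 22 mm across flats, 36 mm tall; 11.5 mm hole right through (48 mm). This point: on its axis, half-way up the hub, 30 mm above the gear's underside, 18 above the disc. z: its axis, disc to hub. A tooth is centred on its x axis; hub flats face its +-x, +-y and between.
- gear_16_hub (a point): Loose brass gear, 16 teeth, outside dia. 81 mm: disc 12 mm thick, on it an eight-sided hub 22 mm across flats, 36 mm tall; 11.5 mm hole right through (48 mm). This point: on its axis, half-way up the hub, 30 mm above the gear's underside, 18 above the disc. z: its axis, disc to hub. A tooth is centred on its x axis; hub flats face its +-x, +-y and between.
- rack: Fixed wooden rack, 300 mm wide (y); its top board slopes 25 degrees, rising toward its +x. The gears lie flat on the slope in any order, 96 mm apart, each with its hole over a stub peg (9 mm dia., 14 mm long, square to the slope), so hubs lean 25 degrees to the rack's -x and gears come off along their own axes. Origin: centre of its underside; mid-slope is 75 mm above it.
- tester: Fixed gear tester: blue base plate 165 x 90 mm, 20 mm thick, carrying a vertical steel test post and, 54 mm from it along the tester's +x, the steel master gear. Origin: on the table under the test post; z up. The plate reaches from x = -52 to 113 mm.
- post_foot (a point): Foot of the test post, on its axis, at the top face of the base plate. The post is 9 mm in diameter and stands 70 mm above this point, the top 10 mm tapered to a 3 mm tip. x points from the post to the master's axis.
- master: Steel master gear, 12 teeth, outside dia. 63 mm, 12 mm thick (5 mm nut on top), turns freely either way about its vertical axis, stays where left (0.02 N m). Origin: on its axis, underside, level with post_foot. A tooth is centred on its x axis. Tooth ends bevelled 2.5 mm. 12 teeth on the post mesh with 3.5 mm play (pitch dia. 54 mm); 8 do not reach it; 16 do not go down.
- master_mark (a point): Red dot on the master's upper face, on its x axis, 18 mm from its centre.
- glue: Bystander: red plastic bottle, 34 mm in diameter, 100 mm tall, standing. Origin: centre of its underside.
- valve: Bystander: small brass valve body, 22 mm in diameter, 58 mm tall, standing. Origin: centre of its underside.
- white_case: Bystander: white plastic case 55 x 75 x 30 mm. Origin: centre of its underside.
- wrench: Bystander: flat steel wrench, 170 mm long, lying along its x axis. Origin: centre of its underside.
There are look-alikes about, which are no part of the job. Leave any purple look-alike of the part that bears gear_12_hub alone. Leave any turquoise look-alike of the tester alone.

How it is judged:
On the way, in this order (a step that is already met when the one before it is completed fails the run):
1. the 12-tooth gear is seated flat on the tester's plate, over the post, in mesh (horizontal distance between gear_12_hub and post_foot below 0.0035 m and z of gear_12_hub in the frame of post_foot below 0.033 m and angle between gear_12_hub's own z axis and vertical below 0.07 rad), for 0.2 s.
2. seated, it has carried the master round by an eighth of a turn (all of step 1 and distance of master_mark from where it was at the start of the episode above 0.0123 m), for 0.1 s.
At the end, for the whole second after the job is handed in: 12-tooth gear over the test post within 3.5 mm of its axis and 3 mm of its seat, upright within 4 degrees; the master at least 40 degrees from where it started (its mark 12.3 mm away); the other two gears within 15 mm of their starts (all of step 2 and distance of each of gear_8_hub, gear_16_hub from where it was at the start of the episode below 0.015 m); the robot touches nothing.
It fails at once if the robot touches the master gear (contact force between any of the fingers, the arm and master above 1 N).
It fails at once if another gear is moved by more than 25 mm (distance of any of gear_8_hub, gear_16_hub from where it was at the start of the episode above 0.025 m).
It fails at once if a bystander is moved by more than 25 mm (distance of any of glue, valve, white_case, wrench from where it was at the start of the episode above 0.025 m).
It also fails if it takes over 45 s, if anything falls off the work surface, if the arm or the gripper's body presses on something with over 40 N, if the wrist force passes 120 N, or if a joint passes its speed limit or range.

## Robot

A 7-joint arm with a two-finger parallel gripper is mounted at the origin on the work surface. World frame = base frame: x ahead of the robot, y to its left, z up, the work surface at z = 0. Lengths are in m, angles in rad, forces in N, time in s.
With the tool pointing down it reaches from about 0.425 to 0.875 m from the base axis. Payload 4.7 kg.
Tool frame: the origin (TCP) lies at the very end of the fingers, on their centre line; the grasp point (between the pads) lies 19 mm behind it; z points along the fingers, y is the line along which they close (so a half turn about z gives the same grasp; the last joint's range is limited). The gripper opens to 87 mm and grips with 3 to 60 N. Pads are 19 mm wide; open, the fingers measure 117 mm over their backs; the gripper's body (75 mm by 190 mm) begins 51 mm behind the grasp point.
Start: joints at [-1.312, 0.321, -0.07, 1.45, 0.023, 1.371, -0.057], TCP at [0.158, 0.631, 0.223] pointing down, gripper open.
Joint ranges: [-2.86, 2.86], [-0.3, 2.09], [-1.38, 1.24], [0.06, 2.45], [-1.56, 4.7], [0.09, 2.05], [-2.69, 2.69]. Speed limits (rad/s): [2.57, 2.57, 3.14, 3.14, 3.14, 3.14, 3.14].

## Interface

Orientations are given as a rotation vector (axis times angle).
In Python, from bench import ctrl, get_image, job gives the robot as it stands.
- The arm moves only by the shell command python3 -m crank 'ROWS' [FORCE]. ROWS is JSON, a list that holds one entry, the list of rows, each a list of 5 numbers: the shift along the tool's x, y, z in mm, then the turn about the tool's z in rad, then the closure, from -1 (fully open) to 1 (shut), so that 0 is half open. A call has 1 to 10 rows; each row shifts and turns the commanded pose from where the row before left it, along the tool's axes as they then stand; what a row does not reach is not made up. A row lasts 1/12 s, in which the tool goes at most 41.7 mm and 7.16 degrees, less where a joint would pass 70% of its speed; a pose out of reach is approached as far as the arm can. A call with a gripper value outside its range is refused whole. The fingers move at their own pace and stop on an object; FORCE is the grip in N (left out, the last holds). Time passes only in rows, so rows that do not move let the fingers close. It gives the time, the measured TCP pose, the force, the opening and the grip force at its end, in the units of the state.
- ctrl.get_state(): the state, without advancing time (a new reading comes with each control period).
- get_image(name): name is "scene" or "side" or "wrist"; returns a dict with "pixels" (384x512x3 uint8, red, green, blue), "fx", "fy", "cx", "cy" (pixels), "k1" (the pictures are not rectified: a ray, as slopes to the right and down, at radius r is drawn at 1 + k1 r^2 times it, then the intrinsics apply), "T" (4x4, takes a point from camera to world coordinates); the wrist camera has in their place "T_tool_cam" (4x4, takes a point from camera to tool coordinates, whose origin is the TCP and whose axes are the flange's). Camera axes: x right, y down, z forward; pixel columns grow to the right and rows downward; lengths in m; the calibration is good to about 2 mm. A picture is of the moment at which its call begins: read the wrist's pose just before it. There is no depth.
- job.close_job(): hands the job in; it is judged then, once.
The state is a dict: "time": time; "joint_positions": joint angles; "qd": joint speeds; "joint_torque": joint torques, N m; "position": TCP position; "tool_rot": TCP orientation; "ft_force": force on the tool from outside, world axes, zero at the start; "torque": the same for the moment, N m; "grip_width": opening from 0.0 (shut) to 1.0 (fully open); "grip_force": force on a finger pad.
Only numpy, scipy, OpenCV 4.12 (cv2) and the standard library are available. Lean on these libraries where they do the work, as an engineer would, in place of code of your own. Each camera call takes 0.05 s, during which the arm holds its last target. There are 200 camera calls.

## Working session

There is one attempt and no reset: what is moved stays moved. The work goes in short steps, Python scripts to look and compute and a shell command to move; the robot and the scene stay as the last step left them, time stands still between calls to the robot, and variables do not carry over. Pictures are saved under pics/ and viewed, at most 11 in all, crops included, and the job is handed in when it is done.

```bash
ls; mkdir -p pics; cat > h.py <<'E'
import numpy as np, cv2
from bench import ctrl, get_image, job
from scipy.spatial.transform import Rotation as R
def ray(im,u,v,T=None):
    T=im["T"] if T is None else T
    T=np.array(T)
    d=np.array([(u-im["cx"])/im["fx"],(v-im["cy"])/im["fy"]]); s=d.copy()
    for _ in range(20): s=d/(1+im["k1"]*(s@s))
    w=T[:3,:3]@np.array([s[0],s[1],1.]); return T[:3,3],w/np.linalg.norm(w)
def onz(im,u,v,z,T=None):
    o,w=ray(im,u,v,T); return o+w*(z-o[2])/w[2]
def proj(im,p,T=None):
    T=np.array(im["T"] if T is None else T)
    q=T[:3,:3].T@(np.array(p)-T[:3,3]); s=q[:2]/q[2]; s=s*(1+im["k1"]*(s@s))
    return s*[im["fx"],im["fy"]]+[im["cx"],im["cy"]]
def wT(im,st):
    M=np.eye(4);M[:3,:3]=R.from_rotvec(st["tool_rot"]).as_matrix();M[:3,3]=st["position"]
    return M@np.array(im["T_tool_cam"])
def save(n,px,scale=1):
    cv2.imwrite(n,cv2.resize(px[:,:,::-1].copy(),None,fx=scale,fy=scale,interpolation=cv2.INTER_CUBIC))
E
python3 - <<'E'
from h import *
for n in ["scene","side"]:
    im=get_image(n); save(f"pics/{n}0.png",im["pixels"],1.5); np.save(n+"0.npy",im["pixels"])
    print(n,im["fx"],im["cx"],im["cy"],im["k1"],np.round(im["T"],3).tolist())
im=get_image("wrist");print(im["fx"],im["k1"],np.round(im["T_tool_cam"],4).tolist())
st=ctrl.get_state();print(st)
E
```

```text
pics
scene 415.3453336471598 253.87372587444574 190.41312802187323 -0.07936736441097511 [[0.698, 0.442, -0.563, 1.145], [0.716, -0.418, 0.559, -0.642], [0.012, -0.793, -0.609, 0.784], [0.0, 0.0, 0.0, 1.0]]
side 358.5488006793377 261.4464206265033 191.74564478799653 -0.06061935561230912 [[0.893, -0.361, 0.269, 0.187], [-0.45, -0.698, 0.556, -0.573], [-0.013, -0.618, -0.786, 0.883], [0.0, 0.0, 0.0, 1.0]]
337.98314845221984 -0.10346520613142675 [[0.0005, -0.9563, -0.2924, 0.08], [1.0, 0.0005, -0.0001, -0.0009], [0.0003, -0.2924, 0.9563, -0.1611], [0.0, 0.0, 0.0, 1.0]]
{'time': 0.15, 'joint_positions': array([-1.31189739,  0.32165322, -0.07010506,  1.45138869,  0.0226178 ,
        1.37078007, -0.05692867]), 'qd': array([-0.00066645, -0.00179924,  0.0021365 , -0.00294211, -0.0011756 ,
        0.00136307,  0.00123877]), 'joint_torque': array([-9.69899593e-04, -4.91795862e+01, -4.05345038e-01, -3.12878752e+01,
       -6.41313940e-02,  4.03614377e-02,  1.18858648e-04]), 'position': array([0.15747422, 0.63021464, 0.22171565]), 'tool_rot': array([-3.83531263e-01, -3.11801181e+00,  2.26213763e-03]), 'ft_force': array([0.4392619 , 0.33997215, 0.40218205]), 'torque': array([-0.01194152, -0.05160177, -0.00982884]), 'grip_force': 0.0, 'grip_width': 0.9975054561324798}
```

View pics/scene0.png

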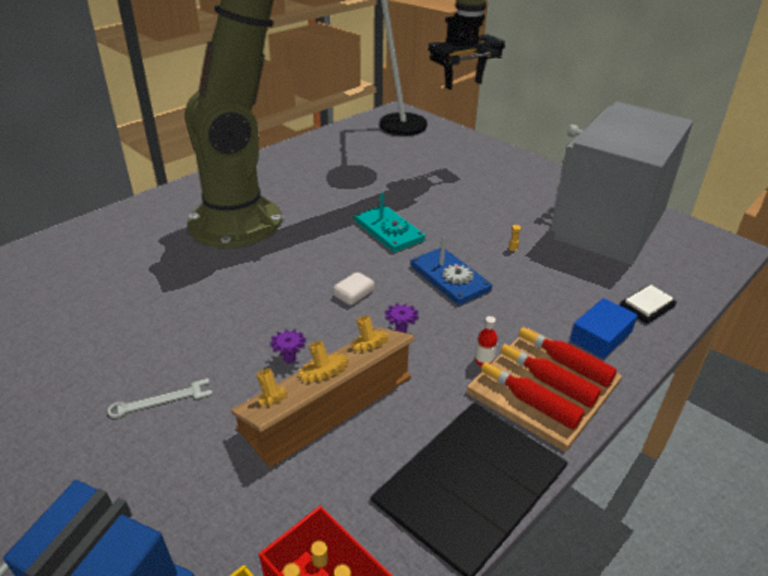

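View pics/side0.png

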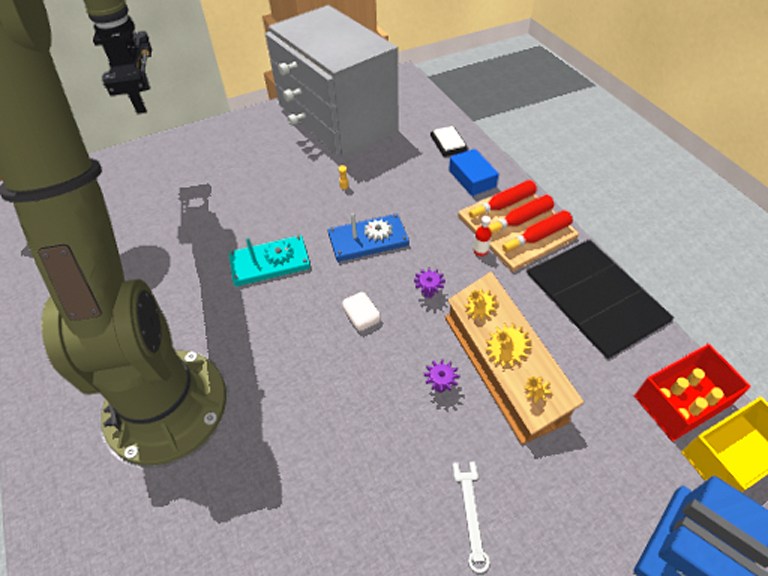

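The scene view shows the blue tester at (450,275) and its turquoise look-alike at (390,228). On the rack from left to right there are brass gears at (270,388), (322,362) and (367,335). The purple look-alikes are at (288,343) and (402,316), off the rack. In the side view the rack gears are at (538,390) for the smallest, (508,345) for the largest and (480,303) for the medium one, so the 12-tooth candidate is the one at (480,303). I'll measure now.

```bash
cat > m1.py <<'E'
from h import *
def tri(a,b):
    (o1,d1),(o2,d2)=a,b
    A=np.stack([d1,-d2],1); t=np.linalg.lstsq(A,o2-o1,rcond=None)[0]
    p,q=o1+d1*t[0],o2+d2*t[1]; return (p+q)/2,np.linalg.norm(p-q)*1e3
if __name__=="__main__":
    ims={n:get_image(n) for n in["scene","side"]}
    for n,im in ims.items():
        hsv=cv2.cvtColor(im["pixels"],cv2.COLOR_RGB2HSV)
        for nm,lo,hi in[("blue",(105,150,60),(118,255,255)),("brass",(18,140,110),(30,255,255)),("purple",(130,90,50),(150,255,255))]:
            m=cv2.inRange(hsv,lo,hi)
            k,l,s,c=cv2.connectedComponentsWithStats(m)
            for i in range(1,k):
                if s[i,4]>60 : print(n,nm,s[i].tolist(),c[i].round(1))
            if nm=="blue":
                for i in range(1,k):
                    if s[i,4]>400 and (l==i)[int(c[i][1])-8:int(c[i][1])+8,int(c[i][0])-8:int(c[i][0])+8].any():
                        cn=cv2.findContours((l==i).astype(np.uint8),0,2)[0][0]
                        h=cv2.convexHull(cn); ap=cv2.approxPolyDP(h,4,True)[:,0]
                        print("  poly",[(p.tolist(),onz(im,*p,.02)[:2].round(3).tolist()) for p in ap])
E
python3 m1.py
python3 - <<'E'
from h import *
a=np.load("scene0.npy")[195:285,145:285];b=np.load("side0.npy")[180:280,290:400]
f=lambda x:cv2.resize(x,(520,380),interpolation=cv2.INTER_CUBIC)
save("pics/crop1.png",np.hstack([cv2.resize(a,(400,300),interpolation=2),cv2.resize(b,(330,300),interpolation=2)]))
E
```

```text
scene blue [274, 166, 54, 37, 751] [299.2 184.6]
scene blue [380, 199, 45, 40, 1083] [401.9 218.1]
scene blue [3, 320, 61, 64, 1206] [ 31.4 351.3]
scene blue [47, 343, 82, 41, 1842] [ 86.  368.5]
  poly [([274, 173], [0.417, 0.17]), ([297, 167], [0.445, 0.25]), ([327, 191], [0.593, 0.219]), ([305, 202], [0.581, 0.129])]
  poly [([403, 199], [0.776, 0.354]), ([424, 211], [0.847, 0.349]), ([401, 238], [0.858, 0.199]), ([380, 225], [0.79, 0.203]), ([383, 215], [0.773, 0.246])]
  poly [([63, 326], [0.499, -0.572]), ([17, 383], [0.561, -0.697]), ([10, 383], [0.552, -0.708]), ([3, 370], [0.515, -0.709]), ([50, 320], [0.465, -0.586])]
  poly [([47, 383], [0.6, -0.653]), ([81, 343], [0.564, -0.562]), ([105, 354], [0.62, -0.537]), ([128, 383], [0.705, -0.536])]
scene brass [340, 150, 7, 17, 81] [342.9 158.3]
scene brass [234, 211, 26, 24, 332] [245.6 223.9]
scene brass [346, 219, 12, 10, 76] [351.5 222.9]
scene brass [199, 228, 33, 28, 504] [214.9 242.8]
scene brass [334, 230, 13, 11, 86] [339.9 234.5]
scene brass [321, 242, 13, 11, 89] [327.1 246.7]
scene brass [171, 246, 21, 25, 305] [179.7
[... 741 characters left out ...]
], [0.43, 0.251])]
  poly [([511, 340], [0.806, -0.633]), ([511, 363], [0.765, -0.669]), ([503, 383], [0.715, -0.69]), ([423, 381], [0.559, -0.599]), ([454, 324], [0.712, -0.537]), ([477, 318], [0.773, -0.554])]
side brass [226, 110, 6, 16, 73] [228.6 117.8]
side brass [335, 159, 12, 9, 67] [340.2 163.1]
side brass [310, 192, 22, 22, 306] [320.2 202.1]
side brass [323, 215, 31, 30, 568] [338.5 229.8]
side brass [448, 246, 22, 17, 166] [458.3 253.9]
side brass [350, 251, 18, 18, 198] [357.7 258.7]
side brass [460, 259, 22, 17, 169] [470.5 267. ]
side brass [454, 264, 58, 64, 2256] [489.1 297.9]
side purple [276, 179, 21, 20, 257] [285.8 187.9]
side purple [283, 240, 24, 22, 319] [294.  250.4]
```

View pics/crop1.png

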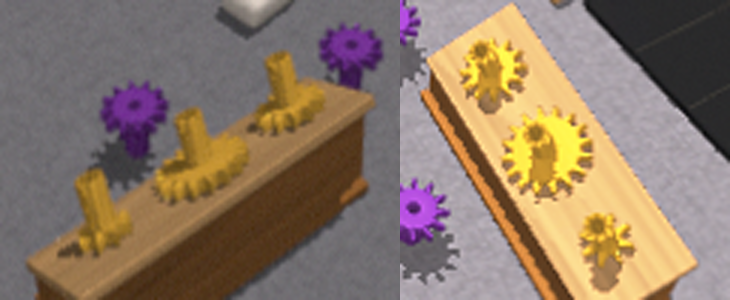

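The crop confirms it. The medium gear is the 12-tooth one, at scene (245,222) and side (320,202) in native pixels. The middle gear is the 16, and the small one at side (357,258) is the 8. Next I'll triangulate the hub tops.

```bash
python3 - <<'E'
from h import *
from m1 import tri
a=get_image("scene");b=get_image("side")
P=[]
for nm,s,t in[("12",(243,212.4),(317,196)),("16",(211.5,229.5),(335.7,224)),("8",(178.2,248.4),(357.7,254))]:
    p,e=tri(ray(a,*s),ray(b,*t)); P.append(p); print(nm,p.round(4),round(e,1))
d=P[0]-P[2]; print(np.linalg.norm(d),np.degrees(np.arctan2(d[1],d[0])))
s=ctrl.get_state(); print(R.from_rotvec(s["tool_rot"]).as_matrix().round(3))
E
```

```text
12 [ 0.5747 -0.1128  0.1181] 1.0
16 [ 0.5693 -0.2096  0.1183] 2.9
8 [ 0.5675 -0.3049  0.1201] 4.7
0.1922916183867487 87.8420621651482
[[-0.97   0.242 -0.   ]
 [ 0.242  0.97  -0.   ]
 [-0.    -0.    -1.   ]]
```

```bash
python3 -m crank '[[[-23,-19,0,0,-1],[-23,-19,0,0,-1],[-23,-19,0,0,-1],[-23,-19,0,0,-1],[-23,-19,0,0,-1],[-23,-19,0,0,-1],[-23,-19,0,0,-1],[-23,-19,0,0,-1],[-23,-19,0,0,-1]]]' 10; python3 -m crank '[[[-23,-19,0,0,-1],[-23,-19,0,0,-1],[-23,-19,0,0,-1],[-23,-19,0,0,-1],[-23,-19,0,0,-1],[-23,-19,0,0,-1],[-23,-19,0,0,-1],[-23,-19,0,0,-1],[0,0,0,0,-1],[0,0,0,0,-1]]]'
python3 - <<'E'
from h import *
s=ctrl.get_state(); im=get_image("wrist"); np.save("w1.npy",im["pixels"]); save("pics/w1.png",im["pixels"],1.5)
T=wT(im,s); print(s["position"],s["tool_rot"]); print(proj(im,[.475,.199,.02],T))
E
```

```text
time: 1.1
position: [0.3177, 0.4133, 0.2228]
tool_rot: [0.384, 3.118, 0.001]
ft_force: [0.8, 0.6, 0.2]
grip_width: 0.997
grip_force: 0.0
time: 1.93
position: [0.4596, 0.2207, 0.2228]
tool_rot: [0.39, 3.117, 0.001]
ft_force: [-0.4, 0.8, -0.4]
grip_width: 0.997
grip_force: 0.0
[0.45963218 0.22071964 0.22276321] [3.90320704e-01 3.11691101e+00 5.38004511e-04]
[238.50520124 177.08151469]
```

View pics/w1.png

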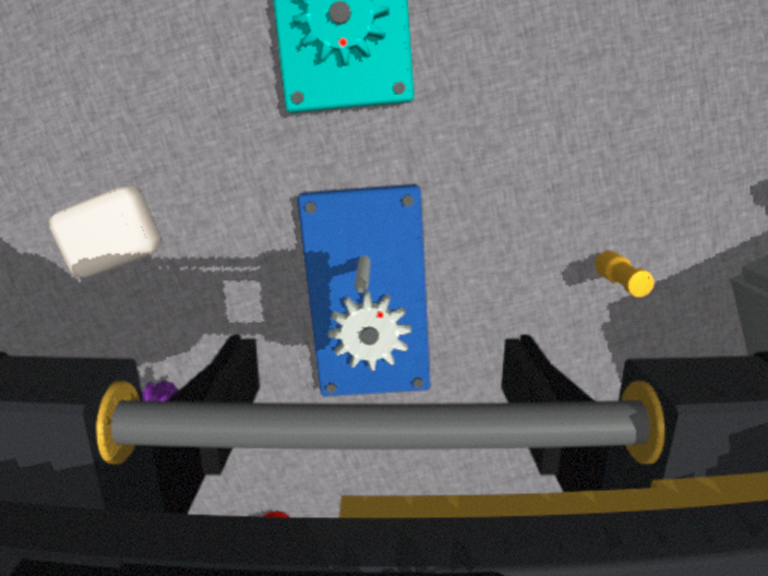

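The view shows the blue tester with plate corners near (300,195), (418,186), (430,388) and (320,395). The post foot is about (365,259) with its tip at (361,290), and the master's nut is at (369,336) with the red mark at (380,315). The turquoise look-alike is above it.

```bash
cat > m2.py <<'E'
from h import *
def tester(im,T):
    px=im["pixels"]; hsv=cv2.cvtColor(px,cv2.COLOR_RGB2HSV)
    m=cv2.inRange(hsv,(105,130,30),(118,255,255))
    k,l,s,c=cv2.connectedComponentsWithStats(m); i=1+np.argmax(s[1:,4])
    cn=max(cv2.findContours((l==i).astype(np.uint8),0,2)[0],key=cv2.contourArea); h=cv2.convexHull(cn)[:,0].astype(float)
    W=np.array([onz(im,*p,.02,T)[:2] for p in h])
    (cx,cy),(w,hh),a=cv2.minAreaRect((W*1000).astype(np.float32)); 
    print("plate",cx,cy,w,hh,a)
    mm=np.zeros(m.shape,np.uint8); cv2.fillPoly(mm,[cv2.convexHull(cn)],255)
    r=cv2.inRange(hsv,(0,150,120),(8,255,255))&mm; M=cv2.moments(r,True); u,v=M["m10"]/M["m00"],M["m01"]/M["m00"]
    print("dot",u,v,onz(im,u,v,.032,T).round(4))
    g=cv2.inRange(hsv,(0,0,175),(179,50,255))&mm
    k,l,s,c=cv2.connectedComponentsWithStats(g); i=1+np.argmax(s[1:,4])
    cc=cv2.findContours((l==i).astype(np.uint8),0,2)[0]; hh=cv2.convexHull(max(cc,key=cv2.contourArea))[:,0].astype(float)
    W=np.array([onz(im,*p,.032,T)[:2] for p in hh])*1000
    (x,y),rad=cv2.minEnclosingCircle(W.astype(np.float32)); print("master",x,y,rad)
    return mm
if __name__=="__main__":
    s=ctrl.get_state(); im=get_image("wrist"); T=wT(im,s); tester(im,T)
    for p in[(365/1.5,259/1.5)]: print("foot?",onz(im,*p,.02,T))
    print("tip",onz(im,361/1.5,290/1.5,.09,T),"nut",onz(im,369/1.5,336/1.5,.037,T))
E
python3 m2.py
```

```text
plate 500.3612976074219 199.26437377929688 88.33055877685547 163.8193359375 79.8470230102539
dot 251.33333333333334 210.88888888888889 [0.5121 0.206  0.032 ]
master 524.7583618164062 195.5849151611328 30.242563247680664
foot? [0.47032358 0.20732643 0.02      ]
tip [0.47141755 0.20652158 0.09      ] nut [0.52389671 0.19694463 0.037     ]
```

```bash
python3 -m crank '[[[-19,-30,0,0,-0.4],[-19,-30,0,0,-0.4],[-19,-30,0,0,-0.4],[-19,-30,0,0,-0.4],[-19,-30,0,0,-0.4],[-19,-30,0,0,-0.4],[-19,-30,0,0,-0.4],[-19,-30,0,0,-0.4],[-19,-30,0,0,-0.4],[-19,-30,0,0,-0.4]]]'; python3 -m crank '[[[0,0,0,-0.1,-0.4],[0,0,0,-0.11,-0.4],[0,0,0,0,-0.4],[0,0,0,0,-0.4]]]'
python3 - <<'E'
from h import *
s=ctrl.get_state(); im=get_image("wrist"); save("pics/w2.png",im["pixels"],1.5)
T=wT(im,s); print(s["position"],s["tool_rot"],s["joint_positions"]); print(proj(im,[.5747,-.1128,.118],T)*1.5)
E
```

```text
time: 2.87
position: [0.5709, -0.1139, 0.2226]
tool_rot: [0.378, 3.118, 0.002]
ft_force: [0.4, 0.2, 1.0]
grip_width: 0.701
grip_force: 0.0
time: 3.2
position: [0.5705, -0.1128, 0.2223]
tool_rot: [-0.055, -3.141, -0.001]
ft_force: [0.3, -0.8, 0.0]
grip_width: 0.697
grip_force: 0.0
[ 0.57047335 -0.11282803  0.22231851] [-5.52799035e-02 -3.14079500e+00 -1.21779202e-03] [-0.38771877  0.19296788  0.61681565  1.6478372  -0.11497869  1.33765025
  1.78261091]
[381.79263297 285.60137239]
```

View pics/w2.png

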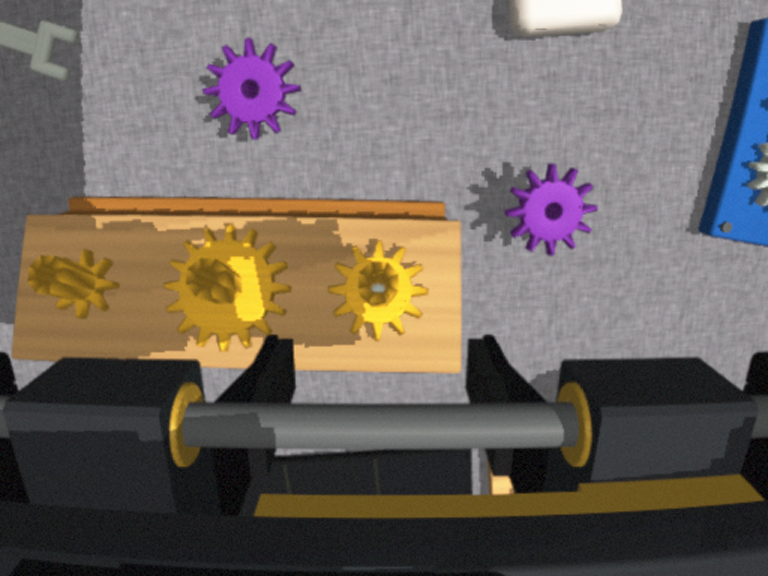

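The view looks straight down the 12-tooth gear's bore, with the hole at (378,288), 12 teeth, and the disc centred at (379,290). The rack's lower edge runs (27,215)–(460,221) and the upper edge (13,358)–(460,372).

```bash
python3 - <<'E'
from h import *
s=ctrl.get_state(); im=get_image("wrist"); T=wT(im,s)
f=lambda u,v,z:onz(im,u/1.5,v/1.5,z,T)
for z,(a,b) in[(.055,((27,215),(460,221))),(.095,((13,358),(460,372)))]:
    p,q=f(*a,z),f(*b,z);d=q-p;print(p.round(4),q.round(4),np.linalg.norm(d),np.degrees(np.arctan2(d[1],d[0])))
hsv=cv2.cvtColor(im["pixels"],cv2.COLOR_RGB2HSV)
m=cv2.inRange(hsv,(20,190,60),(32,255,255)); k,l,st,c=cv2.connectedComponentsWithStats(m)
for i in range(1,k):
    if st[i,4]>300: print(st[i],c[i])
rx=R.from_rotvec(s["tool_rot"]).as_matrix();print("tool y deg",np.degrees(np.arctan2(rx[1,1],rx[0,1])))
print("hole",f(378,288,.1185))
# disc top centre height: mid slope 75 + 12cos25
print("disc",f(379,290,.086), "expect shift x", .036*np.sin(np.radians(25)))
E
```

```text
[ 0.5354 -0.3565  0.055 ] [ 0.552  -0.0604  0.055 ] 0.29652762779077285 86.77277747727281
[ 0.6246 -0.3616  0.095 ] [ 0.6412 -0.0654  0.095 ] 0.29668962456842046 86.785966062836
[ 110  150   83   84 3898] [151.12442278 191.5533607 ]
[ 219  161   66   66 2010] [251.73681592 193.13283582]
[  19  167   60   45 1390] [ 48.03669065 187.17697842]
tool y deg 87.9902623689901
hole [ 0.57588316 -0.11497407  0.1185    ]
disc [ 0.58769099 -0.11488641  0.086     ] expect shift x 0.015214257422665179
```

```bash
python3 -m crank '[[[-8.5,-1.2,0,0.02,-0.2],[0,0,30,0,-0.2],[0,0,30,0,-0.2],[0,0,30,0,-0.2],[0,0,20,0,-0.2],[0,0,11,0,-0.2],[0,0,10,0,-0.2],[0,0,0,0,-0.2],[0,0,0,0,-0.2]]]' 20; python3 - <<'E'
from h import *
s=ctrl.get_state(); im=get_image("wrist"); save("pics/w3.png",im["pixels"],1.5)
E
```

```text
time: 4.05
position: [0.5794, -0.1161, 0.0922]
tool_rot: [0.086, 3.14, -0.0]
ft_force: [0.5, -0.4, 1.1]
grip_width: 0.602
grip_force: 0.0
```

View pics/w3.png

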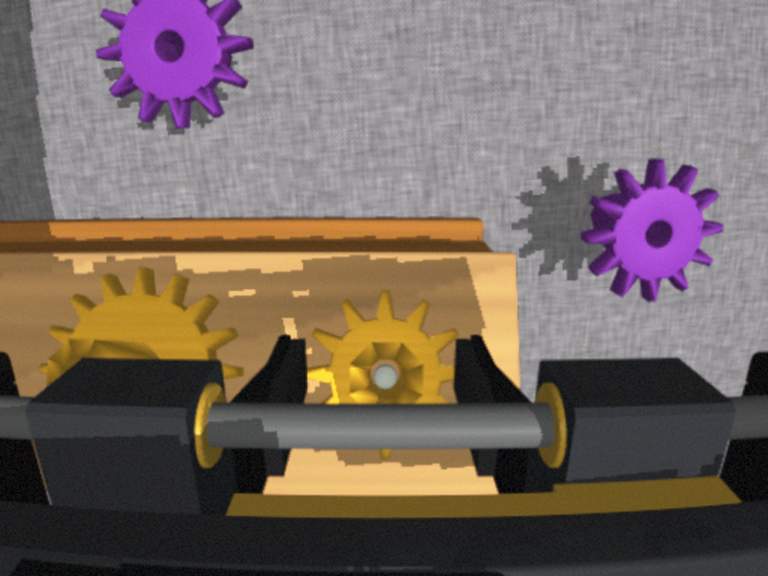

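The fingers straddle the hub, with the hub at (385,377) and the inner faces at 305 and 455. A tooth points along tool x, so the flats face the pads. I'll grip and lift along the gear's axis.

```bash
python3 -m crank '[[[0,0,0,0,1],[0,0,0,0,1],[0,0,0,0,1],[0,0,0,0,1],[0,0,0,0,1],[0,0,0,0,1]]]' 20; python3 -m crank '[[[2.1,0,-4.5,0,1],[2.1,0,-4.5,0,1],[2.1,0,-4.5,0,1],[4.2,0,-9,0,1],[4.2,0,-9,0,1],[4.2,0,-9,0,1],[4.2,0,-20,0,1],[4.2,0,-30,0,1],[0,0,0,0,1],[0,0,0,0,1]]]'; python3 - <<'E'
from h import *
s=ctrl.get_state(); im=get_image("wrist"); sd=get_image("side")["pixels"][150:290,250:400]
save("pics/w4.png",np.hstack([cv2.resize(im["pixels"][:,:,:],(420,315)),cv2.resize(sd,(338,315),interpolation=2)])); print(s["torque"])
E
```

```text
time: 4.6
position: [0.5788, -0.1148, 0.0918]
tool_rot: [0.086, 3.14, 0.003]
ft_force: [-1.3, -0.2, 2.9]
grip_width: 0.249
grip_force: 20.0
time: 5.43
position: [0.5522, -0.1153, 0.1846]
tool_rot: [0.087, 3.136, 0.001]
ft_force: [-0.1, 0.2, -2.7]
grip_width: 0.254
grip_force: 20.0
[0.05277376 0.03471562 0.01063154]
```

View pics/w4.png

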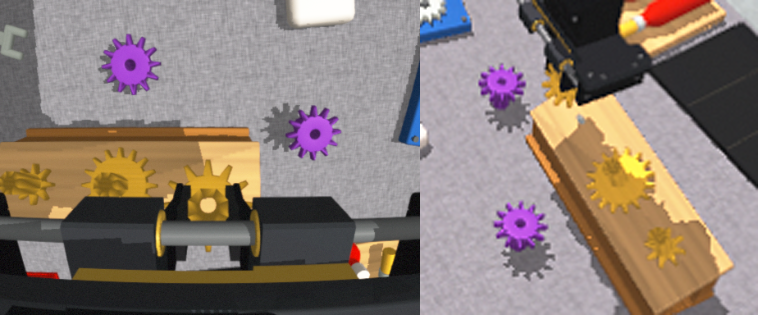

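The gear is held (grip width 0.25 = 22 mm) and still tilted 25°. The other two gears haven't moved. I'll square it by pressing it lightly on bare table, so I need a free spot.

```bash
python3 - <<'E'
from h import *
im=get_image("side")
for n,p,z in[("p1",(285.8,187.9),.045),("p2",(294,250.4),.045),("case",(241,207),.03),("glue",(321,165),.02)]: print(n,onz(im,*p,z).round(3))
E
```

```text
p1 [ 0.545 -0.001  0.045]
p2 [ 0.461 -0.195  0.045]
case [0.4   0.007 0.03 ]
glue [0.704 0.047 0.02 ]
```

```bash
python3 -m crank '[[[19,5,0,0,1],[20,5,0,0,1],[20,5,0,0,1],[19,6,0,0,1],[0,0,35,0,1],[0,0,35,0,1],[0,0,35,0,1],[0,0,30,0,1],[0,0,13,0,1],[0,0,0,0,1]]]' 20; python3 -m crank '[[[0,0,2,0,1],[0,0,2,0,1],[0,0,2,0,1],[0,0,2,0,1],[0,0,2,0,1]]]' 9;  python3 -m crank '[[[0,0,2,0,1],[0,0,1.5,0,1],[0,0,1,0,1],[0,0,0,0,1],[0,0,0,0,1]]]' 9; python3 - <<'E'
from h import *
s=ctrl.get_state(); im=get_image("wrist"); sd=get_image("side")["pixels"][150:260,210:330]
save("pics/w5.png",np.hstack([cv2.resize(im["pixels"][100:,120:390],(400,420)),cv2.resize(sd,(400,420),interpolation=2)])); print(s["torque"])
E
```

```text
time: 6.42
position: [0.4715, -0.0893, 0.0304]
tool_rot: [-0.086, -3.133, 0.002]
ft_force: [0.0, -0.4, -1.6]
grip_width: 0.255
grip_force: 20.0
time: 6.83
position: [0.4783, -0.0896, 0.0264]
tool_rot: [0.086, 3.133, 0.001]
ft_force: [3.0, -0.1, 7.4]
grip_width: 0.251
grip_force: 9.0
time: 7.25
position: [0.4811, -0.0897, 0.0233]
tool_rot: [0.085, 3.128, -0.0]
ft_force: [5.2, -0.1, 8.1]
grip_width: 0.252
grip_force: 9.0
[-0.04032082 -1.13665086  0.00363522]
```

View pics/w5.png

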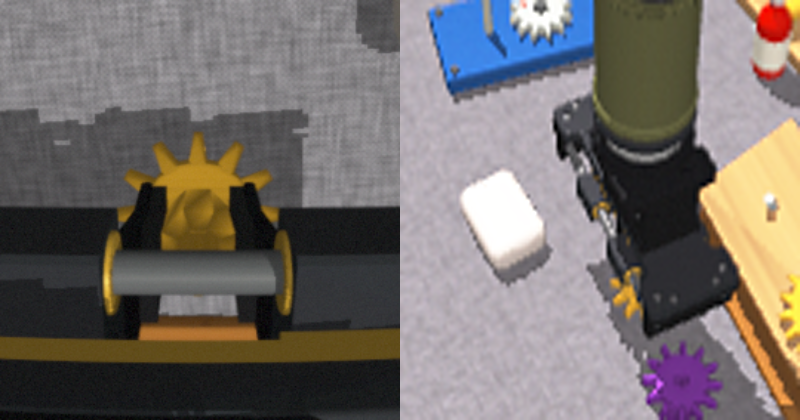

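The gear is partly levelled, with about 8 N of contact and the arm deflected by a few mm. I'll unload the arm, release so the gear drops flat, then regrip it upright.

```bash
python3 -m crank '[[[-5,0,-3,0,1],[-4,0,-3,0,1],[0,0,0,0,0.1],[0,0,0,0,0.1],[0,0,0,0,0.1],[0,0,0,0,0.1]]]' 9; python3 - <<'E'
from h import *
s=ctrl.get_state(); im=get_image("wrist"); sd=get_image("scene")["pixels"][160:270,180:320]
save("pics/w6.png",np.hstack([cv2.resize(im["pixels"][100:,120:390],(400,420)),cv2.resize(sd,(400,420),interpolation=2)])); print(s["position"])
E
```

```text
time: 7.85
position: [0.4832, -0.0898, 0.0253]
tool_rot: [-0.086, -3.14, -0.0]
ft_force: [0.5, -0.2, 0.8]
grip_width: 0.427
grip_force: 0.0
[ 0.48319797 -0.08983478  0.02526143]
```

View pics/w6.png

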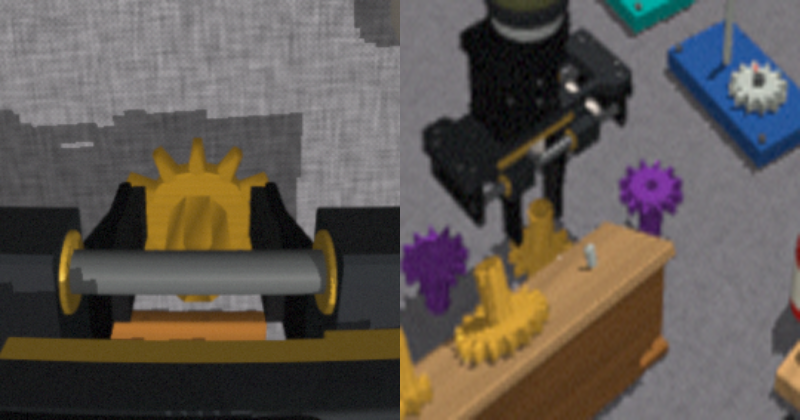

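The gear now stands upright on the table, with the tooth tip toward +tool x at crop (197,140). I'll compute its centre.

```bash
python3 - <<'E'
from h import *
s=ctrl.get_state(); im=get_image("wrist"); T=wT(im,s)
M=R.from_rotvec(s["tool_rot"]).as_matrix()
t=lambda u,v,z:(M.T@(onz(im,120+u*270/400,100+v*284/420,z,T)-s["position"])*1e3).round(1)
print("tips",t(197,140,.012),t(155,152,.012),t(237,152,.012),t(132,178,.012),t(268,182,.012))
print("tool",s["position"])
E
```

```text
tips [22.2 -1.1 13.3] [ 17.5 -16.6  13.3] [17.5 13.7 13.3] [  7.1 -25.6  13.3] [ 5.5 25.8 13.3]
tool [ 0.48332619 -0.0898392   0.02531043]
```

```bash
python3 -m crank '[[[-5,-0.4,2,0,0.1],[-4.5,-0.4,2,0,0.1],[0,0,0,0,0.1],[0,0,0,0,1],[0,0,0,0,1],[0,0,0,0,1],[0,0,0,0,1]]]' 25; python3 -m crank '[[[0,0,-5,0,1],[0,0,-15,0,1],[0,0,-25,0,1],[0,0,-30,0,1],[0,0,-30,0,1],[0,0,-25,0,1],[0,0,0,-0.07,1],[0,0,0,-0.07,1],[0,0,0,0,1],[0,0,0,0,1]]]'; python3 - <<'E'
from h import *
s=ctrl.get_state();M=R.from_rotvec(s["tool_rot"]).as_matrix()
d=np.array([.471,.2055,0])-s["position"]; d[2]=0;print((M.T@d*1e3).round(1),"yaw",np.degrees(np.arctan2(M[1,1],M[0,1])),s["joint_positions"].round(2))
E
```

```text
time: 8.58
position: [0.4931, -0.091, 0.0215]
tool_rot: [-0.086, -3.14, -0.0]
ft_force: [0.6, -0.6, -0.5]
grip_width: 0.248
grip_force: 25.0
time: 9.42
position: [0.4927, -0.0912, 0.1514]
tool_rot: [0.131, -3.138, -0.0]
ft_force: [0.1, 0.4, -2.4]
grip_width: 0.251
grip_force: 25.0
[-3.000e+00  2.974e+02  1.000e-01] yaw 94.76487550144417 [-0.46  0.05  0.61  1.93 -0.03  1.18  1.82]
```

```bash
python3 -m crank '[[[0,33,0,0,1],[0,33,0,0,1],[0,33,0,0,1],[0,33,0,0,1],[0,33,0,0,1],[0,33,0,0,1],[0,33,0,0,1],[0,33,0,0,1],[-3,33,0,0,1],[0,0,0,0,1]]]'; python3 -m crank '[[[0,0,0,0,1],[0,0,0,0,1]]]'; python3 - <<'E'
from h import *
s=ctrl.get_state();M=R.from_rotvec(s["tool_rot"]).as_matrix()
d=np.array([.471,.2055,0])-s["position"]; d[2]=0;print((M.T@d*1e3).round(1),"yaw",np.degrees(np.arctan2(M[1,1],M[0,1])),s["joint_positions"].round(2))
im=get_image("wrist");a=get_image("scene")["pixels"][110:220,250:350];b=get_image("side")["pixels"][80:190,200:300]
r=lambda x:cv2.resize(x,(266,293),interpolation=2)
save("pics/w7.png",np.hstack([cv2.resize(im["pixels"][60:330,120:365],(266,293)),r(a),r(b)]))
E
```

```text
time: 10.25
position: [0.4689, 0.2132, 0.151]
tool_rot: [0.146, -3.137, -0.005]
ft_force: [1.1, 0.6, -2.5]
grip_width: 0.251
grip_force: 25.0
time: 10.42
position: [0.4706, 0.2041, 0.1509]
tool_rot: [0.132, -3.138, 0.003]
ft_force: [0.5, -0.3, -1.4]
grip_width: 0.251
grip_force: 25.0
[-0.5  1.3 -0. ] yaw 94.81507750396081 [-0.77  0.08  0.32  1.89 -0.03  1.18  1.22]
```

View pics/w7.png

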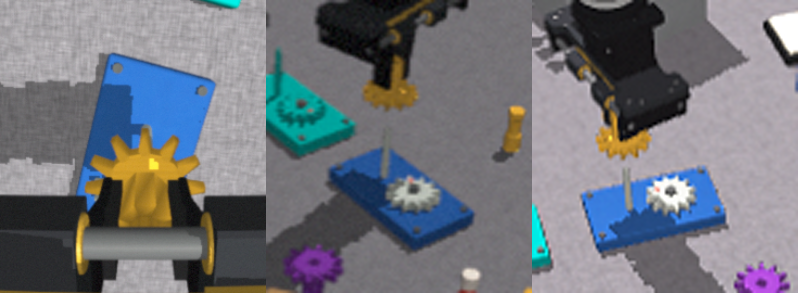

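The gear hangs upright above the post in both views: scene crop gear (391,95) over post (387,130), side crop gear (622,143) over (627,168). I'll descend in stages.

```bash
python3 -m crank '[[[-0.5,1.3,15,0,1],[0,0,12,0,1],[0,0,8,0,1],[0,0,4,0,1],[0,0,4,0,1],[0,0,4,0,1],[0,0,4,0,1],[0,0,0,0,1]]]'; python3 -m crank '[[[0,0,5,0,1],[0,0,8,0,1],[0,0,8,0,1],[0,0,8,0,1],[0,0,8,0,1],[0,0,4,0,1],[0,0,0,0,1],[0,0,0,0,1]]]'
```

```text
time: 11.23
position: [0.4709, 0.2061, 0.0999]
tool_rot: [0.134, -3.138, 0.001]
ft_force: [-0.3, 0.3, -1.8]
grip_width: 0.249
grip_force: 25.0
time: 11.9
position: [0.471, 0.2064, 0.0592]
tool_rot: [0.134, -3.138, 0.001]
ft_force: [-0.2, -1.4, -2.6]
grip_width: 0.247
grip_force: 25.0
```

```bash
python3 -m crank '[[[0,0,3,0,1],[0,0,2,0,1],[0,0,2,0,1],[0,0,2,0,1],[0,0,2,0,1],[0,0,0,0,1]]]'; python3 -m crank '[[[0,0,2,0,1],[0,0,2,0,1],[0,0,2,0,1],[0,0,1.5,0,1],[0,0,0,0,1],[0,0,0,0,1]]]'
```

```text
time: 12.4
position: [0.4712, 0.2064, 0.0482]
tool_rot: [0.134, -3.139, -0.0]
ft_force: [-0.3, -0.8, -2.6]
grip_width: 0.246
grip_force: 25.0
time: 12.9
position: [0.4712, 0.2063, 0.0415]
tool_rot: [0.134, -3.139, -0.0]
ft_force: [-3.1, -2.3, 4.6]
grip_width: 0.245
grip_force: 25.0
```

Seated: TCP z is 0.0415 against 0.0413 expected, with contact just felt. Hold briefly, then turn.

```bash
python3 -m crank '[[[0,0,-0.5,0,1],[0,0,0,0,1],[0,0,0,0,1],[0,0,0,0,1]]]'; python3 -m crank '[[[0,0,0,0.1,1],[0,0,0,0.1,1],[0,0,0,0.1,1],[0,0,0,0.1,1],[0,0,0,0.1,1],[0,0,0,0.1,1],[0,0,0,0.1,1],[0,0,0,0.1,1],[0,0,0,0.1,1],[0,0,0,0,1]]]'; python3 -m crank '[[[0,0,0,0.1,1],[0,0,0,0.1,1],[0,0,0,0.1,1],[0,0,0,0,1],[0,0,0,0,1]]]'; python3 - <<'E'
from h import *
s=ctrl.get_state();M=R.from_rotvec(s["tool_rot"]).as_matrix();print("yaw",np.degrees(np.arctan2(M[1,1],M[0,1])),s["joint_positions"][6])
E
```

```text
time: 13.23
position: [0.4712, 0.2063, 0.0415]
tool_rot: [0.134, -3.139, 0.0]
ft_force: [-1.9, -1.7, 1.1]
grip_width: 0.254
grip_force: 25.0
time: 14.07
position: [0.4716, 0.2073, 0.0416]
tool_rot: [1.247, 2.883, 0.002]
ft_force: [-0.3, 0.5, -0.8]
grip_width: 0.246
grip_force: 25.0
time: 14.48
position: [0.4713, 0.207, 0.0416]
tool_rot: [1.655, 2.67, 0.001]
ft_force: [-0.3, 0.9, -0.8]
grip_width: 0.249
grip_force: 25.0
yaw 26.41771993322086 0.09685199409077562
```

```bash
python3 -m crank '[[[0,0,0,0,0.2],[0,0,0,0,0.2],[0,0,0,0,0.2],[0,0,0,0,0.2]]]'; python3 -m crank '[[[0,0,-10,0,0.2],[0,0,-20,0,0.2],[0,0,-30,0,0.2],[0,0,-40,0,0.2],[0,0,-40,0,0.2],[0,0,-10,0,0.2],[0,0,0,0,0.2],[0,0,0,0,0.2]]]'; python3 - <<'E'
from h import *
import m2
s=ctrl.get_state();im=get_image("wrist");T=wT(im,s);
try: m2.tester(im,T)
except Exception as e: print(e)
a=get_image("scene")["pixels"][140:220,260:350]
save("pics/w8.png",np.hstack([cv2.resize(im["pixels"],(450,338)),cv2.resize(a,(345,338),interpolation=2)]))
print("foot px",proj(im,[.471,.2055,.02],T)*450/512)
E
```

```text
time: 14.82
position: [0.4715, 0.2063, 0.0417]
tool_rot: [1.661, 2.667, 0.001]
ft_force: [0.4, -0.3, -0.2]
grip_width: 0.387
grip_force: 0.0
time: 15.48
position: [0.4715, 0.2065, 0.1923]
tool_rot: [1.661, 2.666, 0.003]
ft_force: [-0.4, -1.1, 0.3]
grip_width: 0.396
grip_force: 0.0
plate 501.37432861328125 199.8689422607422 89.0726089477539 162.44346618652344 79.83445739746094
dot 278.15384615384613 200.46153846153845 [0.5089 0.1877 0.032 ]
master 525.231201171875 195.3257293701172 30.43174934387207
foot px [221.61383872 145.98347173]
```

View pics/w8.png

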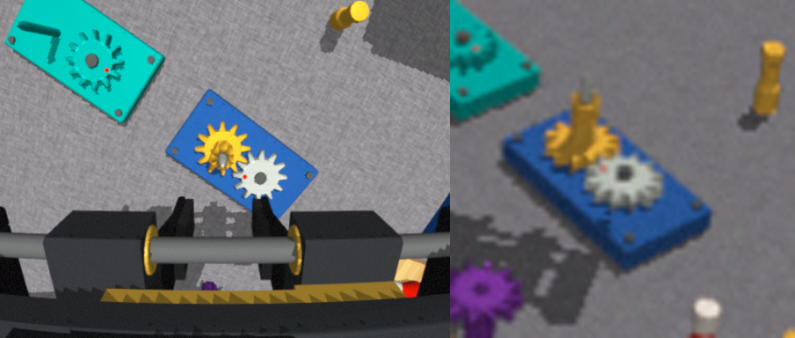

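The gear sits flat on the plate in mesh, and the master's mark has moved 18.6 mm (about 65°). The robot is clear of everything.

```bash
python3 -c "
from bench import job
print(job.close_job())"
```

```text
the job is handed in; nothing more can be done
None
```

The 12-tooth gear is seated on the test post in mesh with the master and has carried it round about 65° (mark moved 18.6 mm), and the job was handed in with the robot clear; the judge's verdict was not shown.

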